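# Refit the air valve's handle by feel and shut the valve

### The job

The tee handle has been taken off the ball valve of the air manifold and the valve was left part-open: put the handle back on the valve's two-flatted stem, pressing lightly and turning it slowly until it drops fully home, then turn it clockwise until it stands square across the pipe, which shuts the valve. Do not force it - the handle must never be leaned hard on the stem or jammed against the stop - and leave the other things on the bench where they lie.

Things in the scene. Friction and masses are not known exactly. Their poses are not given: they have to be found in the camera images.
- valve: Air manifold bolted to the bench: plate 100 x 270 x 8 mm (x, y), steel pipe 33 mm thick along its y axis, axis 46 mm above the bench; gauge near the +y end (115 mm from the middle, top 138 mm high), hose coupler at the -y end (out to 161 mm), brass ball valve in the middle with its stem upright on the z axis. Origin: centre of the plate's underside, z up. Handle along x: shut; along y: open.
- valve_seat (a point): Centre of the flat round shoulder (30 mm wide) at the foot of the stem, on the stem's axis, 86 mm above the bench; axes as valve. The handle is home when the underside of its boss rests on this shoulder.
- stem_end (a point): Centre of the stem's upper end, 18 mm above the shoulder; axes as valve (they do not turn with the stem). Stem: 18 mm round, two flats 10 mm apart, round edge of its end chamfered 1.2 mm. Turns with about 0.05 N m friction (pressing hard drags it round), no spring; clockwise stop = shut, long section along x. Starts 14 to 74 degrees anticlockwise of that; the angle is not measured.
- handle: Loose die-cast tee handle, about 0.16 kg, standing on its boss: round boss 37 mm wide, 23 mm high. Origin: centre of the boss's underside, z up, x along the bar. Bore from below: lip 23 mm tapering to round 19 mm, flats 11.8 mm apart parallel to x from 8 mm up, 20 mm deep. It drops home only with x along the stem's long section (either way, 7 degrees play); else it sits on the stem's end 10 mm above home.
- handle_bar (a point): Middle of the handle's grip bar, 38 mm above the boss's underside, on its axis; axes as handle. The bar is 85 mm long (x), 14 mm thick (y; 17 mm at the round tips beyond 25 mm from the middle), from 23 to 52 mm above the underside.
- wrench: Bystander, to be left alone: open-ended wrench 54 x 237 x 13 mm lying in front of the manifold, loose; origin centre of its underside
- marker: Bystander, to be left alone: marker pen 17 x 135 x 16 mm lying near the handle, loose; origin centre of its underside
- screwdriver: Bystander, to be left alone: screwdriver with black handle, 29 x 201 x 28 mm, lying between, loose; origin centre of its underside
- pliers: Bystander, to be left alone: pliers 71 x 204 x 14 mm lying at the front, loose; origin centre of its underside
- lubricant: Bystander, to be left alone: standing squeeze bottle 53 mm wide, 135 mm tall, loose; origin centre of its underside
Things that resemble listed ones, but are neither listed nor needed, are in the scene too. Of the things like the handle, leave any that is turquoise; of the rest the smaller one is meant.

How it is judged:
On the way:
1. the handle has dropped home on the stem (z of handle in the frame of valve_seat below 0.003 m and horizontal distance between handle and valve_seat below 0.004 m), for 0.2 s.
At the end, for the whole second after the job is handed in: The handle sits home on the stem (boss within 3 mm of the shoulder, on the axis within 4 mm, upright), its bar square across the pipe within 11 degrees (valve shut), released and at rest (all of step 1 and z of handle in the frame of valve_seat above -0.004 m and angle between handle's own z axis and vertical below 0.1 rad and angle between the x axis of handle and the x axis of valve, either way round below 0.2 rad and linear speed of handle below 0.01 m/s); the robot touches nothing.
It fails at once if the handle is forced: more than 40 N between handle and valve (contact force between handle and valve above 40 N).
It fails at once if a loose bystander is moved by more than 30 mm (distance of any of wrench, marker, screwdriver, pliers, lubricant from where it was at the start of the episode above 0.03 m).
It also fails if it takes over 72 s, if anything falls off the work surface, if the arm or the gripper's body presses on something with over 40 N, if the wrist force passes 120 N, or if a joint passes its speed limit or range.

### The arm

A 7-joint arm with a two-finger parallel gripper is mounted at the origin on a cart in front of the work surface, level with it; the furniture and walls round the work are solid. World frame = base frame: x ahead of the robot, y to its left, z up, the work surface at z = 0. Lengths are in m, angles in rad, forces in N, time in s.
With the tool pointing down it reaches from about 0.4 to 0.85 m from the base axis. Payload 10.4 kg.
Tool frame: the origin (TCP) lies midway between the tips of the shut fingers; the grasp point (between the pads) lies 19 mm behind it; z points along the fingers, y is the line along which they close (so a half turn about z gives the same grasp; the last joint's range is limited). The gripper opens to 87 mm and grips with 3 to 60 N. Pads are 19 mm wide; open, the fingers measure 117 mm over their backs; the gripper's body (75 mm by 190 mm) begins 51 mm behind the grasp point.
Start: joints at [1.095, 0.332, -0.065, 1.46, 0.022, 1.35, -0.088], TCP at [0.273, -0.562, 0.223] pointing down, gripper open.
Joint ranges: [-2.6, 2.6], [-0.5, 2.12], [-1.47, 1.34], [0.16, 2.42], [-1.27, 4.41], [0.06, 2.06], [-2.6, 2.6]. Speed limits (rad/s): [2.22, 2.22, 2.79, 2.79, 3.14, 3.14, 3.14].

### API

Orientations are given as a unit quaternion [x, y, z, w].
In Python, from bench import r gives the robot as it stands.
- The arm moves only by the tool arm_command, never from a script. Its arguments are lists of equal length, an entry for each row: "xyz": the shift along the world's x, y, z in m, a list of three; "rot": the turn, a rotation vector about the world's x, y, z in rad, a list of three. In form: {"xyz": [[tx, ty, tz], ...], "rot": [[ax, ay, az], ...]}. A call has 1 to 20 rows; each row is the pose to reach, as a shift and turn from the pose commanded when the call began; what a row does not reach only later rows make up. A row lasts 1/12 s, in which the tool goes at most 41.7 mm and 7.16 degrees, less where a joint would pass 70% of its speed; a pose out of reach is approached as far as the arm can. A call with a gripper value outside its range is refused whole. "grip" is the opening, from 0 (shut) to 1 (fully open), set as the call begins (left out, the last holds). The fingers move at their own pace and stop on an object; "squeeze" is the grip in N (left out, the last holds). Time passes only in rows, so rows that repeat a pose let the fingers close. It gives the time, the measured TCP pose, the force, the opening and the grip force at its end, in the units of the state.
- r.read_state(): the state, without advancing time (a new reading comes with each control period).
- r.camera(name): name is "side" or "top"; returns the picture (400x640x3 uint8, red, green, blue); there is no depth.
- r.camera_model(name): a dict with "fx", "fy", "cx", "cy" (pixels), "T" (4x4, takes a point from camera to world coordinates). Camera axes: x right, y up, looking along -z (the intrinsics and any distortion apply to the point x, -y, -z); pixel columns grow to the right and rows downward; lengths in m; the calibration is good to about 2 mm. A picture is of the moment at which its call begins. camera_model takes no time and is no camera call.
- r.close_job(): hands the job in; it is judged then, once.
Trained networks look in the newest picture that a camera, given by its name, has taken for a name from the list of things; names that differ only in an ending like _2 or _b are one class to them, and where a whole thing is asked for, a point or a joint stands for the part that bears it (a point fixed in the world has none). Each returns a list of dicts, best first, with "conf" (0 to 1); they miss things now and then, are a little off and sometimes report something else, mostly with a low value. They report only what shows in the picture. A call takes as long as a camera call. They do not tell look-alikes from the thing itself.
- r.look_for(label, camera): "at" ([x, y, z] in m, in the coordinates of the camera as it stood for that picture, good to about 4 mm: the middle of the surface that is visible of it).
- r.spot_point(label, camera): "at" ([x, y, z] in m, in the coordinates of the camera as it stood for that picture, good to about 4 mm: a listed point, or the origin of a listed thing).
The state is a dict: "time": time; "joint_positions": joint angles; "joint_vel": joint speeds; "joint_torque": joint torques, N m; "ee_pos": TCP position; "eef_rot": TCP orientation; "ft_force": force on the tool from outside, world axes, zero at the start; "torque": the same for the moment, N m; "width": finger opening in m; "grip_force": force on a finger pad.
Only numpy, scipy, OpenCV 4.12 (cv2) and the standard library are available. Lean on these libraries where they do the work, as an engineer would, in place of code of your own. Each camera call takes 0.05 s, during which the arm holds its last target. There are 200 camera calls.

## Working session

There is one attempt and no reset: what is moved stays moved. The work goes in short steps, Python scripts to look and compute and a tool call to move; the robot and the scene stay as the last step left them, time stands still between calls to the robot, and variables do not carry over. Pictures are saved under pics/ and viewed, at most 10 in all, crops included, and the job is handed in when it is done.

Besides the shell and the picture viewer there is one more tool, called after "Emit:" as name(argument=value, ...) on one line, values as JSON. arm_command: Moves the arm, as the interface text tells. Its arguments: {"type":"object","properties":{"xyz":{"type":"array"},"rot":{"type":"array"},"grip":{"type":"number"},"squeeze":{"type":"number"}},"required":["xyz","rot"]}

```bash
mkdir -p pics; cat > h.py <<'E'
import sys; sys.path.insert(0,'.')
import numpy as np, cv2
from bench import r
def W(cam,p):
    T=np.array(r.camera_model(cam)["T"]); return (T@np.r_[p,1])[:3]
def px(cam,w):
    m=r.camera_model(cam); p=np.linalg.inv(m["T"])@np.r_[w,1]
    return np.round([m["cx"]+m["fx"]*p[0]/-p[2], m["cy"]+m["fy"]*-p[1]/-p[2]],0)
def ray(cam,u,v,z):
    m=r.camera_model(cam);T=np.array(m["T"])
    d=T[:3,:3]@np.array([(u-m["cx"])/m["fx"],-(v-m["cy"])/m["fy"],-1]);o=T[:3,3]
    return o+d*(z-o[2])/d[2]
def shot(cam,name=None):
    im=r.camera(cam)
    if name: cv2.imwrite(f'pics/{name}.png',im[:,:,::-1])
    return im
E
python3 - <<'E'
from h import *
for c in("top","side"):
    shot(c,c+"0"); m=r.camera_model(c); print(c,{k:np.round(v,3).tolist() for k,v in m.items()})
    for l in("handle","handle_bar","valve","valve_seat","stem_end","wrench","marker","screwdriver","pliers","lubricant"):
        for d in r.spot_point(l,c): w=W(c,d["at"]); print(c,l,round(d["conf"],2),w.round(3),px(c,w))
s=r.read_state(); print(s["time"],s["ee_pos"],s["eef_rot"],s["ft_force"])
E
```

```text
top {'fx': 495.535, 'fy': 495.535, 'cx': 319.699, 'cy': 207.866, 'T': [[-0.011, 0.999, -0.044, 0.485], [-1.0, -0.011, 0.001, -0.06], [0.001, 0.044, 0.999, 1.295], [0.0, 0.0, 0.0, 1.0]]}
top handle 0.92 [0.554 0.252 0.004] [200. 205.]
top handle 0.88 [0.424 0.176 0.   ] [229. 254.]
top handle 0.63 [0.538 0.104 0.   ] [257. 210.]
top handle_bar 0.75 [0.424 0.177 0.036] [226. 255.]
top handle_bar 0.65 [0.556 0.254 0.053] [194. 203.]
top handle_bar 0.57 [0.54  0.109 0.04 ] [252. 209.]
top handle_bar 0.41 [ 0.506 -0.301  0.088] [418. 220.]
top valve 0.75 [ 0.5   -0.299  0.001] [411. 223.]
top valve_seat 0.64 [ 0.502 -0.298  0.085] [417. 222.]
top stem_end 0.78 [ 0.503 -0.296  0.106] [418. 221.]
top wrench 0.81 [ 0.399 -0.316  0.   ] [418. 262.]
top marker 0.54 [0.455 0.033 0.001] [284. 242.]
top screwdriver 0.9 [ 0.573 -0.065  0.004] [321. 196.]
top pliers 0.83 [ 0.359 -0.056 -0.004] [319. 278.]
top lubricant 0.66 [ 0.701 -0.008 -0.003] [299. 148.]
side {'fx': 448.561, 'fy': 448.561, 'cx': 313.06, 'cy': 204.908, 'T': [[-0.938, 0.171, -0.301, 0.207], [-0.346, -0.445, 0.826, 0.88], [0.008, 
[... 340 characters left out ...]
 0.086] [356. 176.]
side valve_seat 0.65 [ 0.705 -0.003  0.   ] [250. 237.]
side stem_end 0.61 [ 0.501 -0.295  0.105] [356. 170.]
side stem_end 0.34 [ 0.504 -0.296 -0.   ] [354. 202.]
side wrench 0.56 [ 0.395 -0.314 -0.001] [390. 205.]
side marker 0.6 [0.457 0.033 0.006] [336. 263.]
side screwdriver 0.6 [ 0.569 -0.06   0.002] [306. 236.]
side screwdriver 0.33 [ 0.358 -0.062 -0.   ] [384. 252.]
side pliers 0.69 [ 0.357 -0.059  0.001] [384. 253.]
side lubricant 0.96 [ 0.703 -0.002 -0.001] [251. 238.]
side lubricant 0.23 [ 0.504 -0.294 -0.002] [353. 202.]
1.1 [ 0.27344141 -0.56203773  0.22257514] [9.74480924e-01 2.24470324e-01 1.06266073e-05 5.06545710e-05] [-0.12170085 -0.04131262 -0.39599199]
```

View pics/top0.png

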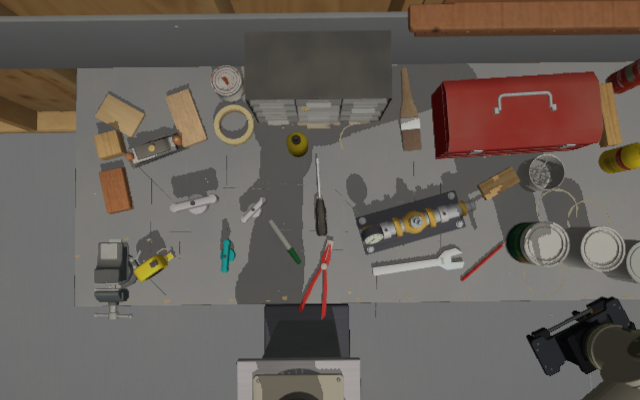

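View pics/side0.png

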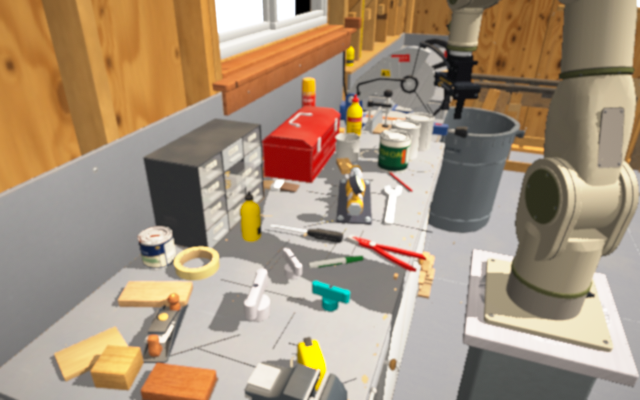

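The top picture shows three tee handles: a large grey one at (194,204), a turquoise one at (228,255) and a small grey one at (253,209). Leaving out the turquoise one and taking the smaller of the other two gives (253,209). The valve is at (415,222), and its gauge is at (372,238). I'll check the choice in a close crop.

```bash
python3 - <<'E'
from h import *
a=cv2.imread('pics/top0.png');b=cv2.imread('pics/side0.png')
f=lambda i,u,v,w,h:cv2.resize(i[v-h:v+h,u-w:u+w],(400,300),interpolation=cv2.INTER_CUBIC)
cv2.imwrite('pics/crop0.png',np.vstack([np.hstack([f(a,225,220,60,45),f(a,416,222,60,45)]),np.hstack([f(b,285,280,60,45),f(b,355,185,40,30)])]))
# bar axis of small handle from the light pixels, bar top plane z=.045
im=a[190:230,236:272]; hsv=cv2.cvtColor(im,cv2.COLOR_BGR2HSV)
m=((hsv[...,2]>165)).astype(np.uint8)
n,l,s,c=cv2.connectedComponentsWithStats(m);k=1+s[1:,4].argmax()
v,u=np.nonzero(l==k); P=np.array([ray("top",x+236,y+190,.05)[:2] for x,y in zip(u,v)])
rc=cv2.minAreaRect((P*1000).astype(np.float32)); print(s[k],P.mean(0),rc)
w=np.linalg.eigh(np.cov(P.T)); print(np.degrees(np.arctan2(*w[1][::-1,1])))
# valve yaw from gauge
for l in("valve",):
  print([ (d["conf"],W("top",d["at"])) for d in r.look_for(l,"top")])
p1=ray("top",372,238,.138)
print("gauge",p1,np.degrees(np.arctan2(*(p1[:2]-[.502,-.298])[::-1])))
E
```

```text
[ 7 22 10 10 20] [0.52023916 0.12110555] ((520.7058715820312, 120.88118743896484), (3.5548458099365234, 31.798227310180664), 48.420841217041016)
136.88225365614477
[(0.65, array([ 0.50545033, -0.29278691,  0.00852522]))]
gauge [ 0.46456277 -0.18223525  0.138     ] 107.9207181695693
```

View pics/crop0.png

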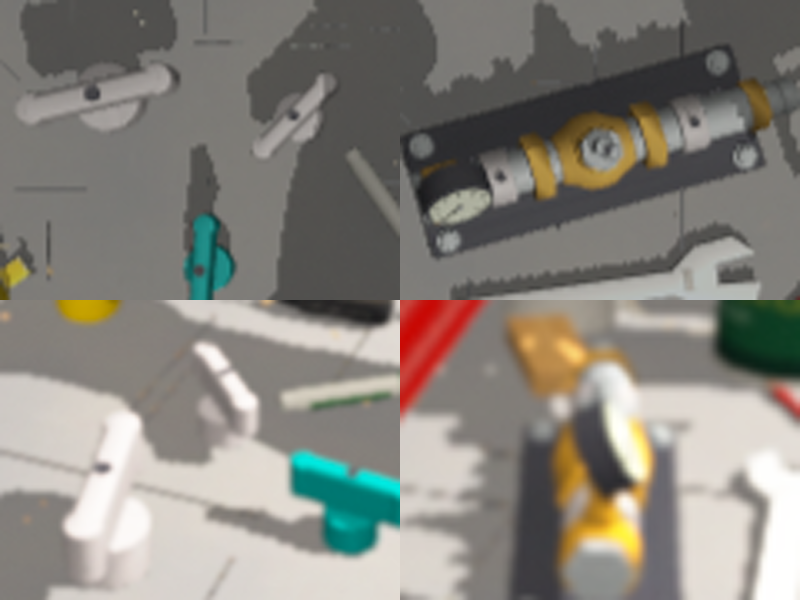

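The crop confirms the choice: the small grey tee has its bar ends at about (243.6,220.6) and (263.4,199) in the full top picture, and the bar yaw is about -43°. The plate bolts give a valve yaw of about 16°. I'll refine these positions briefly and move off in the meantime.

```bash
python3 - <<'E'
from h import *
from collections import defaultdict
D=defaultdict(list); G=dict(handle=(.538,.107),handle_bar=(.538,.107),valve_seat=(.502,-.297),stem_end=(.502,-.297))
for i in range(4):
  for c in("top","side"):
    r.camera(c)
    for l in G:
      for d in r.spot_point(l,c):
        w=W(c,d["at"])
        if np.hypot(*(w[:2]-G[l]))<.02 and w[2]>-.01: D[c,l].append(w)
for k in D: print(k,len(D[k]),np.mean(D[k],0).round(4),np.std(D[k],0).round(4))
o=lambda u,v:(400,0) 
B=[(20,147),(48,240),(317,63),(345,157)]
P=np.array([ray("top",356+x/3.333,177+y/3.333,.012)[:2] for x,y in B]); print("plate c",P.mean(0))
for a,b in((0,2),(1,3)): print(np.degrees(np.arctan2(*(P[a]-P[b])[::-1]))-90)
E0=[ray("top",165+x/3.333,175+y/3.333,.048)[:2] for x,y in((263,151),(328,81))]
print("bar",np.mean(E0,0),np.linalg.norm(E0[0]-E0[1]),np.degrees(np.arctan2(*(E0[0]-E0[1])[::-1])))
E
```

```text
('top', 'handle') 4 [5.378e-01 1.025e-01 5.000e-04] [0.0013 0.002  0.0009]
('top', 'handle_bar') 4 [0.5398 0.108  0.0416] [0.0013 0.0011 0.0011]
('top', 'valve_seat') 4 [ 0.5011 -0.2956  0.0905] [0.0003 0.0021 0.008 ]
('side', 'handle') 4 [0.5387 0.109  0.002 ] [0.0015 0.0014 0.001 ]
('side', 'handle_bar') 4 [0.5359 0.1063 0.0411] [0.0012 0.0006 0.0005]
('side', 'valve_seat') 4 [ 0.5002 -0.2976  0.0861] [0.0013 0.0014 0.0008]
('side', 'stem_end') 3 [ 0.5013 -0.2919  0.102 ] [0.0017 0.0011 0.0004]
('top', 'stem_end') 3 [ 0.5015 -0.2966  0.1038] [0.0016 0.001  0.0015]
plate c [ 0.501293   -0.29657856]
15.164124292813455
14.944119431178436
bar [0.53700701 0.10504731] 0.07196647354763602 136.71895278305044
```

Emit:
arm_command(xyz=[[0.01,0.03,0],[0.03,0.07,0],[0.045,0.11,0],[0.06,0.15,0],[0.075,0.19,0],[0.09,0.23,0],[0.106,0.27,0],[0.122,0.31,0],[0.138,0.35,0],[0.154,0.39,0],[0.17,0.43,0],[0.186,0.47,0],[0.202,0.51,0],[0.218,0.55,0],[0.234,0.59,0],[0.248,0.625,0],[0.258,0.65,0],[0.265,0.669,0],[0.265,0.669,0],[0.265,0.669,0]], rot=[[0,0,0.06],[0,0,0.17],[0,0,0.28],[0,0,0.39],[0,0,0.5],[0,0,0.61],[0,0,0.72],[0,0,0.83],[0,0,0.95],[0,0,1.06],[0,0,1.17],[0,0,1.29],[0,0,1.41],[0,0,1.53],[0,0,1.65],[0,0,1.76],[0,0,1.86],[0,0,1.945],[0,0,1.945],[0,0,1.945]])

```text
time: 4.82
ee_pos: [0.5384, 0.1084, 0.2224]
eef_rot: [0.362, 0.932, 0.0, -0.0]
ft_force: [-0.4, -1.0, -0.3]
width: 0.0872
grip_force: 0.0
```

Emit:
arm_command(xyz=[[0,-0.002,-0.02],[0,-0.002,-0.055],[0,-0.002,-0.09],[0,-0.002,-0.125],[0,-0.002,-0.155],[0,-0.002,-0.18],[0,-0.002,-0.19],[0,-0.002,-0.195],[0,-0.002,-0.195],[0,-0.002,-0.195]], rot=[[0,0,0],[0,0,0],[0,0,0],[0,0,0],[0,0,0],[0,0,0],[0,0,0],[0,0,0],[0,0,0],[0,0,0]])

```text
time: 5.65
ee_pos: [0.5394, 0.1047, 0.029]
eef_rot: [0.364, 0.931, 0.0, 0.001]
ft_force: [0.7, -0.1, 0.6]
width: 0.0871
grip_force: 0.0
```

Emit:
arm_command(xyz=[[0,0,0],[0,0,0],[0,0,0],[0,0,0],[0,0,0],[0,0,0],[0,0,0],[0,0,0],[0,0,0],[0,0,0],[0,0,0],[0,0,0]], rot=[[0,0,0],[0,0,0],[0,0,0],[0,0,0],[0,0,0],[0,0,0],[0,0,0],[0,0,0],[0,0,0],[0,0,0],[0,0,0],[0,0,0]], grip=0, squeeze=20)

```text
time: 6.65
ee_pos: [0.5386, 0.1051, 0.0276]
eef_rot: [0.363, 0.932, 0.0, 0.0]
ft_force: [1.2, 1.2, -0.4]
width: 0.0149
grip_force: 0.4
```

Emit:
arm_command(xyz=[[0,0,0],[0,0,0],[0,0,0],[0,0,0],[0,0,0.01],[0,0,0.03],[0,0,0.06],[0,0,0.09],[0,0,0.12],[0,0,0.15],[0,0,0.17],[0,0,0.18],[0,0,0.18]], rot=[[0,0,0],[0,0,0],[0,0,0],[0,0,0],[0,0,0],[0,0,0],[0,0,0],[0,0,0],[0,0,0],[0,0,0],[0,0,0],[0,0,0],[0,0,0]])

```text
time: 7.73
ee_pos: [0.5393, 0.1052, 0.2099]
eef_rot: [0.363, 0.932, 0.001, 0.002]
ft_force: [0.4, 0.2, -2.4]
width: 0.0136
grip_force: 20.0
```

Emit:
arm_command(xyz=[[-0.001,-0.01,0],[-0.003,-0.03,0],[-0.006,-0.06,0],[-0.009,-0.095,0],[-0.012,-0.13,0],[-0.015,-0.165,0],[-0.018,-0.2,0],[-0.021,-0.235,0],[-0.025,-0.27,0],[-0.029,-0.305,0],[-0.032,-0.34,0],[-0.035,-0.37,0],[-0.037,-0.39,0],[-0.038,-0.401,0],[-0.038,-0.401,0],[-0.038,-0.401,0]], rot=[[0,0,-0.02],[0,0,-0.06],[0,0,-0.11],[0,0,-0.17],[0,0,-0.23],[0,0,-0.29],[0,0,-0.35],[0,0,-0.41],[0,0,-0.47],[0,0,-0.53],[0,0,-0.59],[0,0,-0.65],[0,0,-0.69],[0,0,-0.7],[0,0,-0.7],[0,0,-0.7]])

```text
time: 9.07
ee_pos: [0.5006, -0.2946, 0.2069]
eef_rot: [0.66, 0.751, 0.0, -0.001]
ft_force: [-0.3, 0.8, -1.4]
width: 0.0142
grip_force: 20.0
```

```bash
python3 - <<'E'
from h import *
from scipy.spatial.transform import Rotation as R
T={}
for i in range(3):
  for c in("top","side"):
    im=shot(c,f"{c}1_{i}")
    for l in("handle","handle_bar"):
      for d in r.spot_point(l,c):
        w=W(c,d["at"]); 
        if np.hypot(w[0]-.5,w[1]+.296)<.05: print(c,l,round(d["conf"],2),w.round(4))
s=r.read_state(); print(s["ee_pos"],R.from_quat(s["eef_rot"]).as_matrix().round(3).tolist(),s["ft_force"],s["time"])
b=cv2.imread('pics/side1_0.png');a=cv2.imread('pics/top1_0.png')
f=lambda i,u,v,w,h:cv2.resize(i[v-h:v+h,u-w:u+w],(400,600),interpolation=cv2.INTER_CUBIC)
cv2.imwrite('pics/c1.png',np.hstack([f(b,355,160,40,60),f(a,416,222,40,60)]))
E
```

```text
top handle 0.42 [ 0.505  -0.2947  0.1774]
top handle 0.25 [ 0.503  -0.298   0.0852]
top handle_bar 0.51 [ 0.5049 -0.2936  0.2178]
side handle 0.59 [ 0.503  -0.2873  0.1837]
side handle_bar 0.48 [ 0.502  -0.2918  0.222 ]
side handle_bar 0.46 [ 0.5    -0.2935  0.1052]
top handle 0.69 [ 0.5019 -0.2964  0.1832]
top handle_bar 0.63 [ 0.5029 -0.2912  0.2203]
side handle 0.53 [ 0.5019 -0.2907  0.1825]
side handle_bar 0.73 [ 0.4982 -0.2931  0.22  ]
side handle_bar 0.3 [ 0.5025 -0.2955  0.0008]
top handle 0.5 [ 0.499  -0.297   0.1813]
top handle_bar 0.58 [ 0.5023 -0.2948  0.2206]
side handle 0.55 [ 0.5005 -0.291   0.1818]
side handle_bar 0.49 [ 0.4978 -0.2945  0.221 ]
[ 0.50042959 -0.29606196  0.20755207] [[-0.127, 0.992, 0.0], [0.992, 0.127, 0.0], [0.0, 0.0, -1.0]] [ 0.71271869  1.12568616 -1.5790071 ] 9.9667
```

View pics/c1.png

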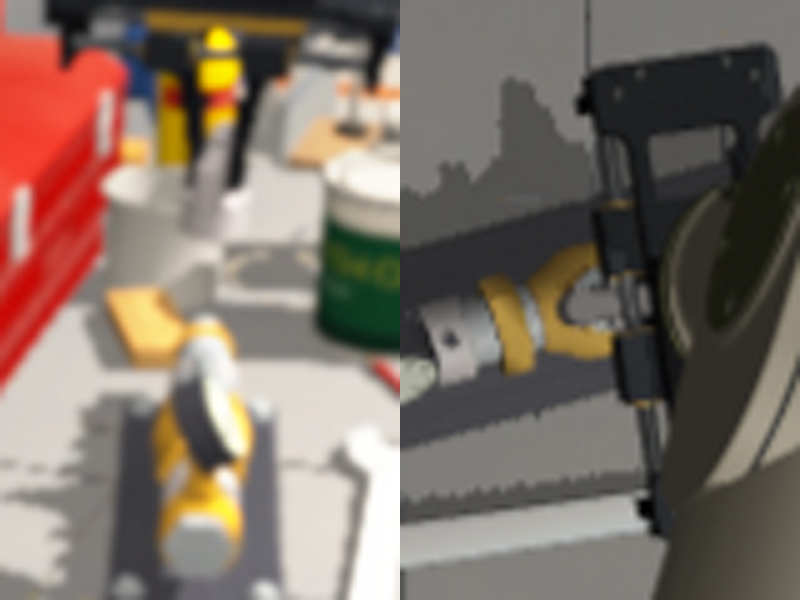

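Emit:
arm_command(xyz=[[0,-0.0025,-0.01],[0,-0.0025,-0.025],[0,-0.0025,-0.04],[0,-0.0025,-0.052],[0,-0.0025,-0.06],[0,-0.0025,-0.065],[0,-0.0025,-0.065],[0,-0.0025,-0.065]], rot=[[0,0,0],[0,0,0],[0,0,0],[0,0,0],[0,0,0],[0,0,0],[0,0,0],[0,0,0]])

```text
time: 10.63
ee_pos: [0.5006, -0.2986, 0.1428]
eef_rot: [0.661, 0.751, 0.0, 0.0]
ft_force: [-0.1, -0.1, -1.5]
width: 0.0136
grip_force: 20.0
```

Emit:
arm_command(xyz=[[0,0,-0.002],[0,0,-0.004],[0,0,-0.006],[0,0,-0.008],[0,0,-0.009],[0,0,-0.01],[0,0,-0.011],[0,0,-0.011],[0,0,-0.011]], rot=[[0,0,0],[0,0,0],[0,0,0],[0,0,0],[0,0,0],[0,0,0],[0,0,0],[0,0,0],[0,0,0]])

```text
time: 11.38
ee_pos: [0.5005, -0.2985, 0.1316]
eef_rot: [0.661, 0.751, 0.0, 0.0]
ft_force: [0.1, 0.3, -2.9]
width: 0.0137
grip_force: 20.0
```

```bash
python3 - <<'E'
from h import *
s=r.read_state(); print(s["ee_pos"],s["ft_force"],s["torque"],s["time"])
for l in("handle","handle_bar"):
  for c in("top","side"):
      r.camera(c)
      for d in r.spot_point(l,c):
        w=W(c,d["at"]); 
        if np.hypot(w[0]-.5,w[1]+.296)<.05: print(c,l,round(d["conf"],2),w.round(4))
s=r.read_state(); print(s["ee_pos"],s["ft_force"],s["torque"],s["time"])
E
```

```text
[ 0.5004517  -0.29854565  0.13156768] [ 0.14555528  0.27863747 -2.91437232] [ 0.00068968 -0.11329093 -0.01920416] 11.3833
top handle 0.59 [ 0.5023 -0.2996  0.1045]
side handle 0.69 [ 0.503  -0.2932  0.1066]
top handle_bar 0.67 [ 0.5007 -0.2966  0.1447]
side handle_bar 0.66 [ 0.5004 -0.2968  0.1427]
[ 0.50048363 -0.29853603  0.13162534] [ 0.15915138  0.21213512 -2.14770261] [ 0.01357939 -0.10092801  0.00971964] 11.7833
```

Emit:
arm_command(xyz=[[0,0,-0.001],[0,0,-0.002],[0,0,-0.003],[0,0,-0.003],[0,0,-0.003]], rot=[[0,0,0],[0,0,0],[0,0,0],[0,0,0],[0,0,0]])

```text
time: 12.2
ee_pos: [0.5004, -0.2985, 0.1285]
eef_rot: [0.661, 0.751, 0.0, -0.0]
ft_force: [0.3, 0.0, -2.6]
width: 0.0141
grip_force: 20.0
```

Emit:
arm_command(xyz=[[0,0,-0.001],[0,0,-0.002],[0,0,-0.003],[0,0,-0.003],[0,0,-0.003]], rot=[[0,0,0],[0,0,0],[0,0,0],[0,0,0],[0,0,0]])

```text
time: 12.62
ee_pos: [0.5006, -0.2983, 0.1255]
eef_rot: [0.661, 0.751, 0.0, -0.0]
ft_force: [0.5, 1.6, -2.1]
width: 0.0139
grip_force: 20.0
```

Emit:
arm_command(xyz=[[0,0,-0.001],[0,0,-0.0015],[0,0,-0.0015],[0,0,-0.0015]], rot=[[0,0,0],[0,0,0],[0,0,0],[0,0,0]])

```text
time: 12.95
ee_pos: [0.5007, -0.2983, 0.1241]
eef_rot: [0.661, 0.751, 0.0, 0.0]
ft_force: [1.8, 2.1, -1.7]
width: 0.0142
grip_force: 20.0
```

Emit:
arm_command(xyz=[[0,0,-0.0005],[0,0,-0.001],[0,0,-0.001],[0,0,-0.001]], rot=[[0,0,0],[0,0,0],[0,0,0],[0,0,0]])

```text
time: 13.28
ee_pos: [0.5007, -0.2984, 0.1233]
eef_rot: [0.661, 0.751, 0.0, 0.0]
ft_force: [1.5, 2.6, 1.3]
width: 0.0142
grip_force: 20.0
```

Emit:
arm_command(xyz=[[0.0003,0.0005,0],[0.0006,0.001,0],[0.0006,0.001,-0.0005],[0.0006,0.001,-0.0005]], rot=[[0,0,0],[0,0,0],[0,0,0],[0,0,0]])

```text
time: 13.62
ee_pos: [0.5009, -0.2982, 0.123]
eef_rot: [0.661, 0.75, -0.0, 0.0]
ft_force: [-0.6, 0.7, 4.9]
width: 0.0138
grip_force: 20.0
```

Emit:
arm_command(xyz=[[0,0,0],[0,0,0],[0,0,0],[0,0,0],[0,0,0],[0,0,0]], rot=[[0,0,-0.025],[0,0,-0.05],[0,0,-0.075],[0,0,-0.1],[0,0,-0.12],[0,0,-0.12]])

```text
time: 14.12
ee_pos: [0.5006, -0.2979, 0.1229]
eef_rot: [0.705, 0.709, -0.0, -0.0]
ft_force: [-1.8, 1.9, 5.3]
width: 0.0142
grip_force: 20.0
```

Emit:
arm_command(xyz=[[-0.0003,0.0004,0],[-0.0003,0.0004,0],[-0.0003,0.0004,0],[-0.0003,0.0004,0],[-0.0003,0.0004,0]], rot=[[0,0,-0.025],[0,0,-0.05],[0,0,-0.075],[0,0,-0.1],[0,0,-0.1]])

```text
time: 14.53
ee_pos: [0.5006, -0.2974, 0.1227]
eef_rot: [0.74, 0.673, -0.0, 0.0]
ft_force: [-1.6, 0.7, 4.5]
width: 0.014
grip_force: 20.0
```

Emit:
arm_command(xyz=[[0,0,0],[0,0,0],[0,0,0],[0,0,0],[0,0,0]], rot=[[0,0,-0.025],[0,0,-0.05],[0,0,-0.075],[0,0,-0.1],[0,0,-0.1]])

```text
time: 14.95
ee_pos: [0.5008, -0.2973, 0.1222]
eef_rot: [0.773, 0.635, 0.0, 0.0]
ft_force: [1.0, -1.3, -0.4]
width: 0.014
grip_force: 20.0
```

Emit:
arm_command(xyz=[[0,0,0],[0,0,0],[0,0,0],[0,0,0],[0,0,0]], rot=[[0,0,-0.025],[0,0,-0.05],[0,0,-0.075],[0,0,-0.1],[0,0,-0.1]])

```text
time: 15.37
ee_pos: [0.5005, -0.2971, 0.1223]
eef_rot: [0.803, 0.595, -0.0, -0.0]
ft_force: [0.9, -0.5, -2.2]
width: 0.0135
grip_force: 20.0
```

Fz fell back to the free value, so the bore seems to have lined up with the stem. I'll lower gently to check.

Emit:
arm_command(xyz=[[0,0,-0.0005],[0,0,-0.001],[0,0,-0.0015],[0,0,-0.002],[0,0,-0.002]], rot=[[0,0,0],[0,0,0],[0,0,0],[0,0,0],[0,0,0]])

```text
time: 15.78
ee_pos: [0.5007, -0.2972, 0.1205]
eef_rot: [0.803, 0.596, -0.0, -0.0]
ft_force: [-0.5, -0.8, -1.3]
width: 0.0136
grip_force: 20.0
```

Emit:
arm_command(xyz=[[0,0,-0.0007],[0,0,-0.0014],[0,0,-0.0021],[0,0,-0.003],[0,0,-0.003]], rot=[[0,0,0],[0,0,0],[0,0,0],[0,0,0],[0,0,0]])

```text
time: 16.2
ee_pos: [0.5007, -0.2972, 0.1174]
eef_rot: [0.803, 0.596, -0.0, -0.0]
ft_force: [-0.1, -1.9, -2.7]
width: 0.0138
grip_force: 20.0
```

Emit:
arm_command(xyz=[[0,0,-0.0007],[0,0,-0.0014],[0,0,-0.002],[0,0,-0.002],[0,0,-0.002]], rot=[[0,0,0],[0,0,0],[0,0,0],[0,0,0],[0,0,0]])

```text
time: 16.62
ee_pos: [0.5007, -0.2972, 0.1155]
eef_rot: [0.803, 0.596, 0.0, 0.0]
ft_force: [0.3, -1.5, -2.6]
width: 0.0141
grip_force: 20.0
```

Emit:
arm_command(xyz=[[0,-0.0003,-0.0005],[0,-0.0003,-0.001],[0,-0.0003,-0.0015],[0,-0.0003,-0.0015],[0,-0.0003,-0.0015]], rot=[[0,0,0],[0,0,0],[0,0,0],[0,0,0],[0,0,0]])

```text
time: 17.03
ee_pos: [0.5007, -0.2973, 0.1139]
eef_rot: [0.803, 0.596, 0.0, -0.0]
ft_force: [0.6, 0.1, -1.4]
width: 0.0142
grip_force: 20.0
```

Emit:
arm_command(xyz=[[0,0,-0.0005],[0,0,-0.001],[0,0,-0.001],[0,0,-0.001]], rot=[[0,0,0],[0,0,0],[0,0,0],[0,0,0]])

```text
time: 17.37
ee_pos: [0.5008, -0.2973, 0.1135]
eef_rot: [0.803, 0.596, 0.0, 0.0]
ft_force: [-2.7, 1.9, 4.6]
width: 0.0139
grip_force: 20.0
```

The handle is home: the TCP is 10 mm below where it rested on the stem's end, with about 6 N of contact. I'll ease the press and turn clockwise in stages.

Emit:
arm_command(xyz=[[-0.0003,0.0002,0.0005],[-0.0004,0.0003,0.0005],[-0.0005,0.0004,0.0005],[-0.0006,0.0005,0.0005],[-0.0007,0.0005,0.0005],[-0.0008,0.0006,0.0005],[-0.0008,0.0006,0.0005]], rot=[[0,0,0],[0,0,-0.03],[0,0,-0.06],[0,0,-0.09],[0,0,-0.12],[0,0,-0.15],[0,0,-0.15]])

```text
time: 17.95
ee_pos: [0.5003, -0.2971, 0.1136]
eef_rot: [0.846, 0.534, 0.0, 0.0]
ft_force: [1.0, -0.8, 0.2]
width: 0.0139
grip_force: 20.0
```

```bash
python3 - <<'E'
from h import *
s=r.read_state(); print(s["ee_pos"],s["ft_force"],s["torque"],s["time"])
E
```

```text
[ 0.50027077 -0.29707816  0.11356122] [ 1.03820089 -0.76263202  0.18903829] [-0.35296207 -0.3707591   0.02979936] 17.95
```

Emit:
arm_command(xyz=[[0,0.0001,0],[-0.0001,0.0001,0],[-0.0001,0.0002,0],[-0.0002,0.0002,0],[-0.0003,0.0003,0],[-0.0003,0.0003,0],[-0.0003,0.0003,0]], rot=[[0,0,-0.03],[0,0,-0.07],[0,0,-0.11],[0,0,-0.15],[0,0,-0.19],[0,0,-0.22],[0,0,-0.22]])

```text
time: 18.53
ee_pos: [0.5004, -0.297, 0.1137]
eef_rot: [0.899, 0.438, 0.001, 0.001]
ft_force: [3.6, -2.2, -2.7]
width: 0.0139
grip_force: 20.0
```

Emit:
arm_command(xyz=[[0,0.0001,0],[-0.0001,0.0001,0],[-0.0001,0.0002,0],[-0.0002,0.0002,0],[-0.0003,0.0003,0],[-0.0003,0.0003,0],[-0.0003,0.0003,0]], rot=[[0,0,-0.03],[0,0,-0.07],[0,0,-0.11],[0,0,-0.15],[0,0,-0.19],[0,0,-0.22],[0,0,-0.22]])

```text
time: 19.12
ee_pos: [0.5001, -0.2967, 0.1137]
eef_rot: [0.941, 0.337, 0.001, 0.001]
ft_force: [4.4, -2.1, -2.4]
width: 0.0139
grip_force: 20.0
```

Emit:
arm_command(xyz=[[0.0004,-0.0002,0],[0.0006,-0.0003,0],[0.0006,-0.0003,0],[0.0006,-0.0003,0],[0.0006,-0.0003,0],[0.0006,-0.0003,0],[0.0006,-0.0003,0]], rot=[[0,0,-0.03],[0,0,-0.07],[0,0,-0.11],[0,0,-0.15],[0,0,-0.19],[0,0,-0.22],[0,0,-0.22]])

```text
time: 19.7
ee_pos: [0.5, -0.2965, 0.1136]
eef_rot: [0.973, 0.232, 0.0, 0.0]
ft_force: [1.2, -1.2, -0.3]
width: 0.014
grip_force: 20.0
```

Emit:
arm_command(xyz=[[0,0,0],[0,0,0],[0,0,0],[0,0,0],[0,0,0],[0,0,0],[0,0,0]], rot=[[0,0,-0.03],[0,0,-0.06],[0,0,-0.09],[0,0,-0.12],[0,0,-0.14],[0,0,-0.14],[0,0,-0.14]])

```text
time: 20.28
ee_pos: [0.4999, -0.2964, 0.1136]
eef_rot: [0.986, 0.164, -0.0, -0.0]
ft_force: [1.2, 0.7, 1.0]
width: 0.0134
grip_force: 20.0
```

```bash
python3 - <<'E'
from h import *
s=r.read_state(); print(s["ee_pos"],s["ft_force"],s["torque"],s["time"])
q=s["eef_rot"];print(np.degrees(2*np.arctan2(q[1],q[0])))
E
```

```text
[ 0.49994865 -0.29636001  0.11357528] [1.24988594 0.69860452 0.99618659] [ 0.02811967 -0.11349952  0.0174138 ] 20.2833
18.887707422842155
```

Emit:
arm_command(xyz=[[0,0,0],[0,0,0],[0,0,0],[0,0,0]], rot=[[0,0,-0.03],[0,0,-0.06],[0,0,-0.07],[0,0,-0.07]])

```text
time: 20.62
ee_pos: [0.4999, -0.2963, 0.1136]
eef_rot: [0.992, 0.129, -0.0, -0.0]
ft_force: [0.4, 0.5, 1.2]
width: 0.0138
grip_force: 20.0
```

Emit:
arm_command(xyz=[[0,0,0],[0,0,0],[0,0,0],[0,0,0],[0,0,0],[0,0,0],[0,0,0],[0,0,0]], rot=[[0,0,0],[0,0,0],[0,0,0],[0,0,0],[0,0,0],[0,0,0],[0,0,0],[0,0,0]], grip=0.5)

```text
time: 21.28
ee_pos: [0.4999, -0.2965, 0.1136]
eef_rot: [0.992, 0.129, 0.0, 0.0]
ft_force: [1.0, 0.4, -0.3]
width: 0.043
grip_force: 0.0
```

Emit:
arm_command(xyz=[[0,0,0.005],[0,0,0.015],[0,0,0.035],[0,0,0.06],[0,0,0.09],[0,0,0.12],[-0.02,-0.02,0.14],[-0.05,-0.05,0.15],[-0.08,-0.08,0.15],[-0.11,-0.11,0.15],[-0.14,-0.14,0.15],[-0.16,-0.17,0.15],[-0.17,-0.19,0.15],[-0.18,-0.2,0.15],[-0.18,-0.2,0.15]], rot=[[0,0,0],[0,0,0],[0,0,0],[0,0,0],[0,0,0],[0,0,0],[0,0,0],[0,0,0],[0,0,0],[0,0,0],[0,0,0],[0,0,0],[0,0,0],[0,0,0],[0,0,0]])

```text
time: 22.53
ee_pos: [0.3167, -0.4993, 0.2644]
eef_rot: [0.992, 0.126, -0.0, 0.001]
ft_force: [-0.2, -0.4, 1.1]
width: 0.0436
grip_force: 0.0
```

```bash
python3 - <<'E'
from h import *
for c in("top","side"):
  shot(c,c+"2")
  for l in("handle","handle_bar"):
      for d in r.spot_point(l,c):
        w=W(c,d["at"]); 
        if np.hypot(w[0]-.5,w[1]+.296)<.05: print(c,l,round(d["conf"],2),w.round(4))
b=cv2.imread('pics/side2.png');a=cv2.imread('pics/top2.png')
f=lambda i,u,v,w,h:cv2.resize(i[v-h:v+h,u-w:u+w],(400,300),interpolation=cv2.INTER_CUBIC)
cv2.imwrite('pics/c2.png',np.hstack([f(b,355,180,40,30),f(a,416,222,60,45)]))
E
```

```text
top handle 0.88 [ 0.5056 -0.2987  0.0857]
top handle 0.27 [ 4.989e-01 -2.972e-01  1.000e-04]
top handle_bar 0.58 [ 0.5043 -0.2935  0.1257]
side handle 0.73 [ 0.5049 -0.2942  0.0903]
side handle_bar 0.63 [ 0.501  -0.2992  0.1264]
```

View pics/c2.png

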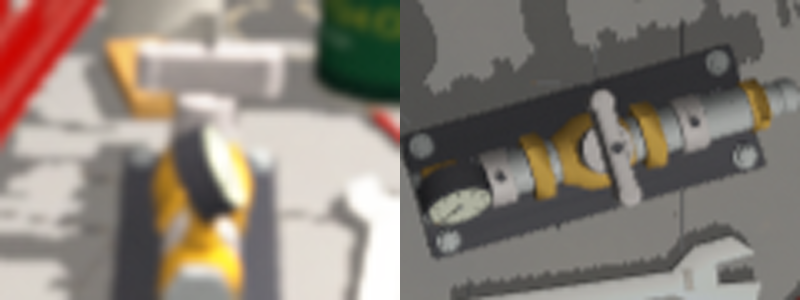

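The picture shows the bar from (602,98) to (633,195) in the crop, which is a yaw of about 18° against about 15° for the valve, so it stands square across the pipe. The boss underside measures about 0.086–0.090 m, so the handle is home, and the arm is clear.

```bash
python3 -c "
from h import *
print(r.close_job())"
```

```text
the job is handed in; nothing more can be done
None
```

The small grey tee handle is home on the stem and turned to about 3° off square across the pipe (valve shut), with light contact forces throughout (wrist readings under about 6 N); I've released it and handed the job in at about 23 s, but no verdict came back.

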